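Stow the chock and trim tool, shut and latch the tilt-out bin

ROBOT

A 6-joint arm with a two-finger parallel gripper is mounted at the origin on the work surface. World frame = base frame: x ahead of the robot, y to its left, z up, the work surface at z = 0. Lengths are in m, angles in rad, forces in N, time in s.
With the tool pointing down it reaches from about 0.375 to 0.9 m from the base axis. Payload 3.1 kg.
Tool frame: the origin (TCP) lies at the very end of the fingers, on their centre line; the grasp point (between the pads) lies 19 mm behind it; z points along the fingers, y is the line along which they close (so a half turn about z gives the same grasp; the last joint's range is limited). The gripper opens to 85 mm and grips with 20 to 120 N. Pads are 22 mm wide; open, the fingers measure 114 mm over their backs; the gripper's body (76 mm by 85 mm) begins 54 mm behind the grasp point. The pads swing forward as they close: fully open they stand 13 mm farther back than shut.
Start: joints at [1.145, 0.527, 1.433, -0, 1.181, -0.178], TCP at [0.153, 0.606, 0.231] pointing down, gripper open.
Joint ranges: [-3.08, 3.08], [-0.75, 2.2], [0.22, 2.44], [-1.43, 4.57], [0, 2.65], [-2.85, 2.85]. Speed limits (rad/s): [2.79, 2.79, 3.14, 3.14, 3.14, 3.14].

INTERFACE

Orientations are given as a unit quaternion [x, y, z, w].
In Python, from station import manip, vision gives the robot as it stands.
- The arm moves only by the tool drive_tool, never from a script. Its argument "deltas" is a list that holds one entry, the list of rows, each a list of 4 numbers: the shift along the tool's x, y, z in mm, then the turn about the tool's z in rad. A call has 1 to 5 rows; each row is the pose to reach, as a shift and turn from the pose commanded when the call began, along the tool's axes at that moment; what a row does not reach only later rows make up. A row lasts 1/12 s, in which the tool goes at most 41.7 mm and 7.16 degrees, less where a joint would pass 70% of its speed; a pose out of reach is approached as far as the arm can. A call with a gripper value outside its range is refused whole. "jaw" is the finger opening in mm, from 0 to 85.4, set as the call begins (left out, the last holds). The fingers move at their own pace and stop on an object; "force" is the grip in N (left out, the last holds). Time passes only in rows, so rows that repeat a pose let the fingers close. It gives the time, the measured TCP pose, the force, the opening and the grip force at its end, in the units of the state.
- manip.sense(): the state, without advancing time (a new reading comes with each control period).
- vision.snapshot(name): name is "side" or "top"; returns the picture (400x640x3 uint8, red, green, blue); there is no depth.
- vision.camera_model(name): a dict with "camera_matrix" (3x3 intrinsics, pixels), "D" ([k1, k2, p1, p2, k3] as OpenCV has them; the pictures are not rectified), "rvec" (rotation vector, rad) and "tvec" (3), from world to camera coordinates, as OpenCV has them. Camera axes: x right, y down, z forward; pixel columns grow to the right and rows downward; lengths in m; the calibration is good to about 2 mm. A picture is of the moment at which its call begins. camera_model takes no time and is no camera call.
- manip.sign_off(): hands the job in; it is judged then, once.
The state is a dict: "t": time; "q": joint angles; "qd": joint speeds; "tau": joint torques, N m; "tcp_pos": TCP position; "tool_rot": TCP orientation; "force": force on the tool from outside, world axes, zero at the start; "ft_torque": the same for the moment, N m; "finger_gap": opening from 0.0 (shut) to 1.0 (fully open); "gripper_force": force on a finger pad.
Only numpy, scipy, OpenCV 4.12 (cv2) and the standard library are available. Lean on these libraries where they do the work, as an engineer would, in place of code of your own. Each camera call takes 0.05 s, during which the arm holds its last target. There are 200 camera calls.

TASK

Put the green wheel chock and the orange trim tool away in the white tilt-out bin while it hangs open. Then tilt the bin fully shut against its cabinet, and after that swing the blue latch on top of the cabinet down flat so that it hooks over the bin's front. Leave the glass jar and the wax tin where they stand.

Things in the scene. Friction and masses are not known exactly. Their poses are not given: they have to be found in the camera images.
- cabinet: Fixed grey cabinet housing the bin, 150 deep (x) x 280 wide (y) x 190 mm high. Origin: on the table, centre of its lower front edge. x points from the front face into the cabinet (away from the robot), y left, z up; yawed up to 0.15 rad. The bin fills its open front; a top board (upper face z = 190 mm) begins at x = 0.
- bin_hinge (a point): Hinge axis of the white bin (parallel to the cabinet's y) at its lower front edge, 12 mm above the cabinet's origin. The frame turns with the bin: x into the bin along its floor, y left, z up the inner face of its front panel. The panel spans x -6 to 0 mm, 262 mm wide, top edge at z = 170 mm.
- bin_in (a point): Centre of the bin's inner floor, at x = 55, z = 9 mm in the bin's frame. Inside depth 110 (x 0 to 110 mm), inside width 234 mm (y); side walls up to z = 150 mm for x below 50 mm and to 74 mm behind; back wall to 74 mm.
- bin_edge (a point): Point on the outer top edge of the bin's front panel, in the bin's frame x = -6, y = -30, z = 170 mm, clear of the latch; a 100 x 22 mm grey strip on the outer face lies 11 to 33 mm below it. As the panel leans out, a finger coming down in front of it meets this edge: push there, towards the cabinet, to shut the bin.
- bin (a joint): Tilt (rad): 0 = fully shut, panel upright; grows as the panel's top tips out towards the robot; stop at 0.86. Starts 0.70 to 0.84: the mouth, between panel top edge and cabinet top board, is 110 to 127 mm wide from above. Friction (0.4 N m) holds it where left, though a load may sag it to the stop; 3 to 6 N at the edge shuts it.
- latch_hinge (a point): Hinge axis of the blue latch (parallel to the cabinet's y), in the cabinet's frame at x = 40, y = 65, z = 198 mm. The latch is a flat arm 80 long x 40 wide x 6 mm thick with an 18 mm lip on its underside 53 mm from the hinge; the point lies mid-thickness and mid-width.
- latch_tip (a point): Free end of the latch arm, mid-thickness and mid-width, 80 mm from the hinge.
- latch (a joint): Latch angle (rad): 0 = down flat, arm pointing forward (cabinet -x) over the bin's front panel with its lip in front of it; 1.57 = upright; stop at 2.0 (leaning away from the robot). Starts at 1.45 to 1.85. Light friction (0.06 N m) holds it where it is left; no spring.
- chock: Green silicone wheel chock, a wedge 120 long (x) x 45 wide (y) x 55 mm high, about 0.3 kg. Origin: centre of its underside. Heel at x -60 to -20 mm (55 mm high), then a step 36 mm high to x = 13.5 mm, then a base 14 mm high to x = 60 mm. Lies on its base, length within 0.6 rad of the table's y direction.
- chock_grip (a point): Grip point of the chock near its centre of mass: 22 mm from the origin towards the heel (-x), 30 mm above its underside, mid-width; grip across its 45 mm width (y).
- trim_tool: Orange plastic trim pry tool, 180 mm long (x), lying flat, about 0.09 kg. Handle x -90 to 20 mm, 24 wide x 16 mm high, then a blade thinning to 5 mm at x = 90 mm, at most 30 wide. Origin: middle of its length, on its underside; centre of mass about 15 mm towards the handle end (-x). Lies within 0.4 rad of the table's y direction.
- trim_mid (a point): Middle of the trim tool's length and width, 8 mm above its underside.
- jar: Bystander: clear glass jar with hinged lid and wire clasp, 84 mm over the clasp, 111 mm high; origin centre of its underside. Stands in one of four places beside the cabinet, which the chock, the trim tool, the jar and the wax tin share by chance.
- wax: Bystander: wax tin with yellow lid and label, 76 mm diameter, 55 mm high; origin centre of its underside.
There are look-alikes about, which are no part of the job. Of the things that look like the chock, the middle-sized one is meant.

How it is judged:
On the way, in this order (a step that is already met when the one before it is completed fails the run):
1. the chock and the trim tool both lie released in the bin while it is still tilted out (x of chock_grip in the frame of bin_hinge between -0.003 and 0.115 m and y of chock_grip in the frame of bin_hinge between -0.118 and 0.118 m and z of chock_grip in the frame of bin_hinge between 0 and 0.14 m and x of trim_mid in the frame of bin_hinge between -0.003 and 0.115 m and y of trim_mid in the frame of bin_hinge between -0.118 and 0.118 m and z of trim_mid in the frame of bin_hinge between 0 and 0.14 m and contact force between the fingers and chock below 0.5 N and contact force between the fingers and trim_tool below 0.5 N and value of joint bin above 0.5 rad), for 0.2 s.
2. the bin is tilted fully shut with both inside (x of chock_grip in the frame of bin_hinge between -0.003 and 0.115 m and y of chock_grip in the frame of bin_hinge between -0.118 and 0.118 m and z of chock_grip in the frame of bin_hinge between 0 and 0.14 m and x of trim_mid in the frame of bin_hinge between -0.003 and 0.115 m and y of trim_mid in the frame of bin_hinge between -0.118 and 0.118 m and z of trim_mid in the frame of bin_hinge between 0 and 0.14 m and value of joint bin below 0.05 rad), for 0.2 s.
3. the latch is swung down over the shut bin (value of joint bin below 0.05 rad and value of joint latch below 0.12 rad), for 0.2 s.
At the end, for the whole second after the job is handed in: The chock's grip point and the trim tool's middle are inside the bin and at rest; the bin is shut to within 0.05 rad and the latch down to within 0.12 rad; the glass jar and the wax tin are each within 40 mm of its start (all of step 3 and x of chock_grip in the frame of bin_hinge between -0.003 and 0.115 m and y of chock_grip in the frame of bin_hinge between -0.118 and 0.118 m and z of chock_grip in the frame of bin_hinge between 0 and 0.14 m and x of trim_mid in the frame of bin_hinge between -0.003 and 0.115 m and y of trim_mid in the frame of bin_hinge between -0.118 and 0.118 m and z of trim_mid in the frame of bin_hinge between 0 and 0.14 m and linear speed of each of chock, trim_tool below 0.02 m/s and distance of each of jar, wax from where it was at the start of the episode below 0.04 m); the robot touches nothing.
It fails at once if the glass jar or the wax tin is pushed more than 40 mm from its place (distance of any of jar, wax from where it was at the start of the episode above 0.04 m).
It fails at once if the glass jar is tipped (angle between jar's own z axis and vertical above 0.5 rad).
It also fails if it takes over 70 s, if anything falls off the work surface, if the arm or the gripper's body presses on something with over 40 N, if the wrist force passes 120 N, or if a joint passes its speed limit or range.

## Working session

There is one attempt and no reset: what is moved stays moved. The work goes in short steps, Python scripts to look and compute and a tool call to move; the robot and the scene stay as the last step left them, time stands still between calls to the robot, and variables do not carry over. Pictures are saved under pics/ and viewed, at most 13 in all, crops included, and the job is handed in when it is done.

Besides the shell and the picture viewer there is one more tool, called as a command line: name --argument value ..., lists and objects as JSON in quotes. drive_tool: Moves the arm, as the interface text tells. Its arguments: {"type":"object","properties":{"deltas":{"type":"array"},"jaw":{"type":"number"},"force":{"type":"number"}},"required":["deltas"]}

```bash
mkdir -p pics
python3 - <<'E'
from station import manip, vision
import cv2
for n in("top","side"):
    cv2.imwrite(f"pics/{n}0.png",vision.snapshot(n)[:,:,::-1])
    m=vision.camera_model(n);print(n,m)
s=manip.sense();print(s["t"],s["tcp_pos"],s["tool_rot"])
E
```

```text
top {'camera_matrix': array([[430.58008067,   0.        , 317.10132584],
       [  0.        , 430.58008067, 198.34039111],
       [  0.        ,   0.        ,   1.        ]]), 'D': array([-0.00402373,  0.        ,  0.        ,  0.        ,  0.        ]), 'rvec': array([ 2.17446315, -2.11824801,  0.18653965]), 'tvec': array([-0.04227395,  0.53605653,  1.2744567 ])}
side {'camera_matrix': array([[457.41102403,   0.        , 323.21926669],
       [  0.        , 457.41102403, 197.76249509],
       [  0.        ,   0.        ,   1.        ]]), 'D': array([-0.10722323,  0.        ,  0.        ,  0.        ,  0.        ]), 'rvec': array([ 2.09495236, -0.89942118,  0.42646002]), 'tvec': array([-0.35352695,  0.33558843,  1.08630741])}
0.1 [0.15301438 0.60533735 0.23042816] [ 1.23601667e-01  9.92331447e-01 -9.20056929e-04 -2.83262418e-04]
```

View pics/top0.png

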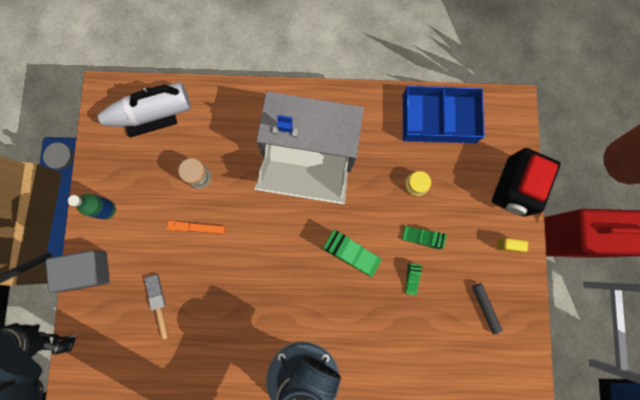

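View pics/side0.png

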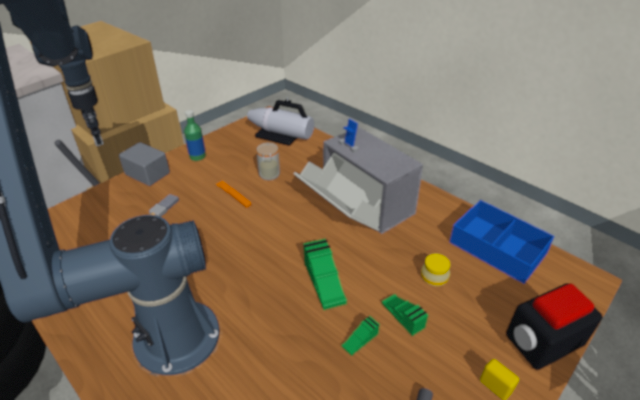

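The top view shows three green wedges: large at (352,252), middle at (424,237) and small at (414,279). The middle one, about 42 px or 120 mm long, fits the chock. The trim tool is at (195,227), the jar at (195,172), the wax tin at (418,183), the bin at (300,172) and the latch at (286,124). I'll confirm with enlarged crops.

```bash
cat > h.py <<'E'
import cv2,numpy as np
from station import vision
C={n:vision.camera_model(n) for n in("top","side")}
def proj(n,P):
    m=C[n];return cv2.projectPoints(np.float64(P).reshape(-1,3),m["rvec"],m["tvec"],m["camera_matrix"],m["D"])[0].reshape(-1,2)
def unproj(n,px,z):
    m=C[n];R=cv2.Rodrigues(m["rvec"])[0];u=cv2.undistortPoints(np.float64(px).reshape(-1,1,2),m["camera_matrix"],m["D"]).reshape(-1,2)
    d=np.c_[u,np.ones(len(u))]@R;c=-R.T@m["tvec"];return c+d*((z-c[2])/d[:,2])[:,None]
def frame(x,y,yaw,z=0):
    T=np.eye(4);c,s=np.cos(yaw),np.sin(yaw);T[:3,:3]=[[c,-s,0],[s,c,0],[0,0,1]];T[:3,3]=x,y,z;return T
def ap(T,P): return np.float64(P).reshape(-1,3)@T[:3,:3].T+T[:3,3]
def mask(img,col):
    h=cv2.cvtColor(img,cv2.COLOR_RGB2HSV).astype(int)
    lo,hi,s={"green":(50,85,120),"orange":(9,14,200)}[col]
    return ((h[...,0]>=lo)&(h[...,0]<=hi)&(h[...,1]>s)&(h[...,2]>40)).astype(np.uint8)*255
E
python3 - <<'E'
from h import *
a=cv2.imread("pics/top0.png");b=cv2.imread("pics/side0.png")
def c(i,x,y,w,h,W,H): return cv2.resize(i[y:y+h,x:x+w],(W,H),interpolation=cv2.INTER_CUBIC)
o=np.vstack([np.hstack([c(a,390,215,80,60,400,300),c(b,370,280,80,60,400,300)]),np.hstack([c(a,240,85,133,125,319,300),c(b,285,110,150,125,360,300),c(a,160,208,80,40,121,300)])])
cv2.imwrite("pics/crop1.png",o)
for n,i in(("top",a),("side",b)):
  i=i[:,:,::-1].copy()
  for col in("green","orange"):
    N,L,S,ct=cv2.connectedComponentsWithStats(mask(i,col))
    for k in range(1,N):
      if S[k,4]>40: print(n,col,S[k],ct[k].round(1),unproj(n,ct[k],0.01).round(3),cv2.minAreaRect(np.argwhere(L==k)[:,::-1].astype(np.float32)))
E
```

```text
top green [ 81 195  21  21 339] [ 91.2 205. ] [[0.502 0.671 0.01 ]] ((91.35295104980469, 205.08827209472656), (20.130456924438477, 19.402849197387695), 14.03624439239502)
top green [402 226  44  22 601] [423.8 236.9] [[ 0.43  -0.363  0.01 ]] ((423.85296630859375, 236.5882568359375), (42.20119857788086, 15.279744148254395), 14.03624439239502)
top green [323 230  20  24 214] [332.9 241.4] [[ 0.409 -0.081  0.01 ]] ((332.76885986328125, 241.31607055664062), (11.16978645324707, 21.95105743408203), 29.05460548400879)
top green [335 237  46  39 904] [357.4 256.4] [[ 0.365 -0.157  0.01 ]] ((357.9089660644531, 256.0244140625), (43.842315673828125, 22.054418563842773), 29.981639862060547)
top green [406 264  15  31 352] [412.6 278.4] [[ 0.302 -0.327  0.01 ]] ((412.91461181640625, 278.7682800292969), (12.589195251464844, 29.81651496887207), 6.34019136428833)
side green [185 119  16  21 185] [192.2 131. ] [[0.572 0.79  0.01 ]] ((191.6470947265625, 129.0882568359375), (20.858062744140625, 14.309601783752441), 75.96376037597656)
side green [ 304  240   42   69 1747] [323.6 273.7] [[ 0.386 -0.122  0.01 ]] ((323.0143737792969, 273.61773681640625), (69.30138397216797, 28.09400749206543), 72.718505859375)
side green [382 295  46  40 949] [406.3 313.5] [[ 0.431 -0.363  0.01 ]] ((406.4520568847656, 310.79449462890625), (47.736263275146484, 25.229034423828125), 47.121097564697266)
side green [342 317  37  38 678] [361.2 335.3] [[ 0.305 -0.323  0.01 ]] ((360.7500305175781, 335.7500305175781), (19.091880798339844, 41.01219177246094), 45.0)
```

View pics/crop1.png

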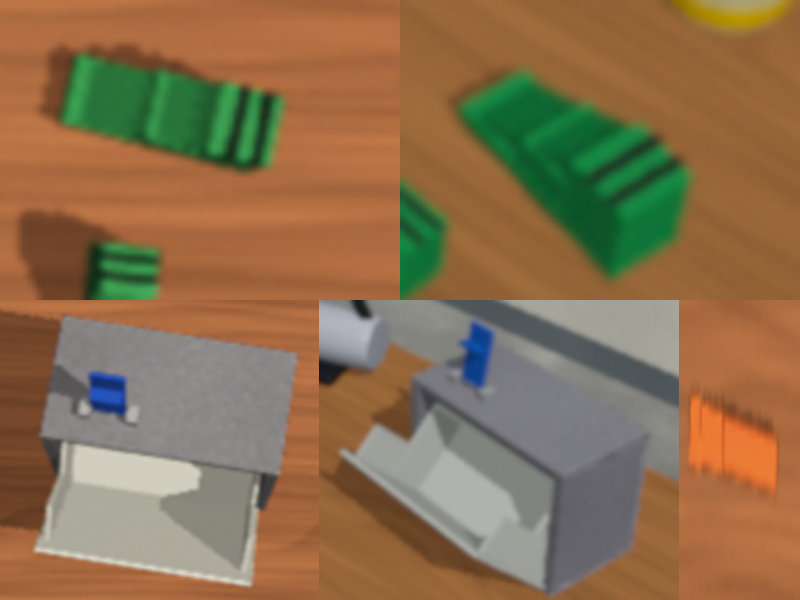

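The crops confirm the middle wedge: it has the heel at image right and is about 120 mm long. Next I'll fit the poses.

```bash
cat > fit.py <<'E'
from h import *
from scipy.optimize import least_squares,minimize
def fitsil(parts,masks,x0):
    "masks: {view: mask}; parts: list of convex point sets"
    def cost(v):
        T=frame(*v);c=0
        for n,m in masks.items():
            r=np.zeros((m.shape[0]*4,m.shape[1]*4),np.uint8)
            for P in parts:
                q=cv2.convexHull(np.float32(proj(n,ap(T,P))));cv2.fillConvexPoly(r,np.int32(np.round((q+.5)*4*16)),255,shift=4)
            r=cv2.resize(r,m.shape[::-1],interpolation=cv2.INTER_AREA)
            c+=np.abs(r.astype(float)-cv2.GaussianBlur(m,(3,3),0.5)).sum()/m.astype(float).sum()
        return c
    best=None
    s=np.r_[x0]; sim=np.vstack([s,s+[.01,0,0],s+[0,.01,0],s+[0,0,.1]])
    for _ in range(3):
        best=minimize(cost,sim[0],method="Nelder-Mead",options=dict(initial_simplex=sim,xatol=1e-4,fatol=1e-4));s=best.x;sim=np.vstack([s,s+[-.006,0,0],s+[0,.006,0],s+[0,0,-.06]])
    return best.x,best.fun
def box(x0,x1,w,h):
    return [(x,s*w/2,z) for x in(x0,x1) for s in(-1,1) for z in(0,h)]
CH=[box(-.06,-.02,.045,.055),box(-.02,.0135,.045,.036),box(.0135,.06,.045,.014)]
TR=[box(-.09,.02,.024,.016),[(x,s*w/2,z) for x,w,h in((.02,.024,.016),(.04,.03,.012),(.09,.03,.005)) for s in(-1,1) for z in(0,h)]]
E
python3 - <<'E'
from fit import *
im={n:np.ascontiguousarray(cv2.imread(f"pics/{n}0.png")[:,:,::-1]) for n in C}
def comp(m,p):
    m=cv2.morphologyEx(m,cv2.MORPH_CLOSE,np.ones((5,5)));N,L,S,ct=cv2.connectedComponentsWithStats(m)
    k=np.argmin(np.linalg.norm(ct[1:]-p,axis=1)+1000*(S[1:,4]<40))+1;print(S[k]);return (L==k).astype(np.uint8)*255
g={"top":comp(mask(im["top"],"green"),(424,237)),"side":comp(mask(im["side"],"green"),(406,313))}
print("chock",fitsil(CH,g,(.43,-.363,1.4)))
def om(i):
    h=cv2.cvtColor(i,cv2.COLOR_RGB2HSV).astype(int);i=i.astype(int);return ((h[...,1]>195)&(i[...,0]>165)&(i[...,0]-i[...,1]>75)).astype(np.uint8)*255
t={"top":comp(om(im["top"]),(195,227)),"side":comp(om(im["side"]),(234,193))}
p=unproj("top",[(195,227)],.01)[0]
for y in(1.5,-1.6): print("trim",fitsil(TR,t,(p[0],p[1],y)))
for n,px,z in(("top",(195,172),.08),("top",(418,183),.05)):print(unproj(n,[px],z))
W=.28
obs=[("top",(265.8,91.7),(.15,.14,.19)),("top",(363.8,106.7),(.15,-.14,.19)),("top",(257.5,142.5),(0,.14,.19)),("top",(355.4,157.5),(0,-.14,.19)),
("side",(323.75,141.7),(0,.14,.19)),("side",(383.75,184.2),(0,-.14,.19)),("side",(422,166.7),(.15,-.14,.19))]
def res(v): return np.concatenate([proj(n,ap(frame(*v),P))[0]-px for n,px,P in obs])
r=least_squares(res,(.6,0,0));print("cab",r.x,r.fun.reshape(-1,2).round(1).tolist())
T=frame(*r.x)
def bp(a,P):
    P=np.float64(P).reshape(-1,3);c,s=np.cos(a),np.sin(a)
    return ap(T,np.c_[c*P[:,0]-s*P[:,2],P[:,1],s*P[:,0]*1+c*P[:,2]+.012])
ob=[("top",(255,189.6),(-.006,.131,.17)),("top",(345,203.8),(-.006,-.131,.17)),("side",(294.2,173.75),(-.006,.131,.17)),("side",(351.3,216.7),(-.006,-.131,.17))]
r2=least_squares(lambda a:np.concatenate([proj(n,bp(a[0],P))[0]-px for n,px,P in ob]),[.75]);print("bin",r2.x,r2.fun.round(1))
lt=lambda a:ap(T,[(.04-.08*np.cos(a),.065,.198+.08*np.sin(a))])
print({a:(proj("top",lt(a)).round(1).tolist(),proj("side",lt(a)).round(1).tolist()) for a in(1.45,1.6,1.75,1.85)})
print(bp(r2.x[0],[(-.006,.0,.17),(.055,0,.009)]))
E
```

```text
[402 226  44  22 608]
[382 295  46  40 949]
chock (array([ 0.42972873, -0.35499338,  1.32196052]), np.float64(0.3143078342201503))
[167 221  58  12 430]
[217 181  34  26 244]
trim (array([0.44300658, 0.34708218, 1.49941401]), np.float64(0.6873694990767942))
trim (array([ 0.44204941,  0.34856751, -1.63071774]), np.float64(0.8450639516195345))
[[0.60057729 0.3387626  0.08      ]]
[[ 0.5920834  -0.33690133  0.05      ]]
cab [ 0.6451705   0.00793906 -0.1456658 ] [[0.4, -0.1], [0.4, 1.7], [-1.5, -0.2], [0.6, 2.0], [-0.8, -1.0], [2.1, -1.3], [1.0, -2.9]]
bin [0.76185892] [-1.5 -0.2 -1.   1.2 -0.8 -2.2 -2.  -1.1]
{1.45: ([[282.8, 126.3]], [[346.7, 122.3]]), 1.6: ([[283.6, 121.9]], [[349.8, 120.9]]), 1.75: ([[284.5, 117.7]], [[352.8, 120.1]]), 1.85: ([[285.1, 115.1]], [[354.8, 119.8]])}
[[0.52477239 0.02560205 0.13086259]
 [0.6783979  0.00306444 0.05647671]]
```

drive_tool --deltas '[[[-344,-179,80,1.39],[-344,-179,80,1.39],[-344,-179,80,1.39],[-344,-179,80,1.39],[-344,-179,80,1.39]]]' --jaw 60 --force 40

```text
t: 0.52
tcp_pos: [0.3063, 0.4687, 0.1886]
tool_rot: [0.425, 0.905, -0.0, -0.0]
force: [0.4, 0.7, 0.6]
finger_gap: 0.704
gripper_force: 0.0
```

```bash
cat > d.py <<'E'
import sys,numpy as np
from scipy.spatial.transform import Rotation as Ro
from station import manip
def delta(x,y,z,yaw):
    s=manip.sense();R=Ro.from_quat(s["tool_rot"]).as_matrix();d=R.T@(np.r_[x,y,z]-s["tcp_pos"])*1000
    cy=np.arctan2(R[1,1],R[0,1]);print("t",round(s["t"],2),"tcp",s["tcp_pos"].round(4),"yaw",cy.round(3),"delta",d.round(1),"turn",round((cy-yaw+np.pi)%(2*np.pi)-np.pi,3),"F",np.round(s["force"],1),"gap",round(s["finger_gap"],3),"gf",round(float(np.max(s["gripper_force"])),1))
def cab(X,Y,Z): c,s=np.cos(-.1457),np.sin(-.1457);return .6452+c*X-s*Y,.0079+s*X+c*Y,Z
if __name__=="__main__":
    a=[float(v) for v in sys.argv[2:]]
    p=cab(*a[:3]) if sys.argv[1]=="c" else a[:3]
    delta(*p,a[3])
E
python3 d.py w .443 .347 .08 -.07
python3 - <<'E'
from fit import *
im={n:np.ascontiguousarray(cv2.imread(f"pics/{n}0.png")) for n in C}
o=[]
for n,c in(("top",(195,227)),("side",(234,193))):
    i=cv2.resize(im[n][c[1]-25:c[1]+25,c[0]-35:c[0]+35],None,fx=5.7,fy=5.7,interpolation=cv2.INTER_CUBIC)
    T=frame(.443,.347,1.499)
    for P in TR:
        q=cv2.convexHull(np.float32(proj(n,ap(T,P))));cv2.polylines(i,[np.int32((q-np.array(c)+[35.5,25.5])*5.7)],1,(255,0,0),1)
    o.append(i)
cv2.imwrite("pics/ov.png",np.hstack(o))
E
```

```text
t 0.52 tcp [0.3063 0.4687 0.1886] yaw 0.693 delta [-180.9   27.5  108.6] turn 0.763 F [0.4 0.7 0.6] gap 0.704 gf 0.0
```

View pics/ov.png

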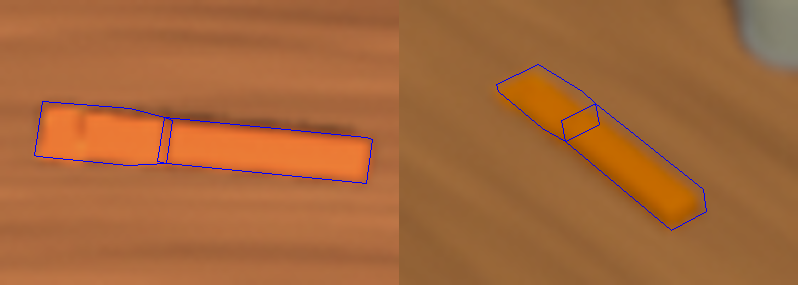

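The overlay matches the tool in both views: centre near (195,227) in the top view, long axis along y. I'll continue to the grasp.

drive_tool --deltas '[[[-181,28,109,0.763],[-181,28,109,0.763],[-181,28,109,0.763],[-181,28,109,0.763],[-181,28,109,0.763]]]'

```text
t: 0.93
tcp_pos: [0.4412, 0.3508, 0.0815]
tool_rot: [0.683, 0.73, -0.0, -0.0]
force: [0.5, 1.1, 0.1]
finger_gap: 0.705
gripper_force: 0.0
```

```bash
python3 d.py w .443 .347 .04 -.07
```

```text
t 0.93 tcp [0.4412 0.3508 0.0815] yaw 0.067 delta [-3.9  1.6 41.5] turn 0.137 F [0.5 1.1 0.1] gap 0.705 gf 0.0
```

drive_tool --deltas '[[[0,0,20,0.125],[0,0,40,0.137],[0,0,60,0.137],[0,0,60,0.137],[0,0,60,0.137]]]'

```text
t: 1.35
tcp_pos: [0.4394, 0.3517, 0.0216]
tool_rot: [0.729, 0.684, -0.002, -0.0]
force: [0.0, -0.0, -0.7]
finger_gap: 0.704
gripper_force: 0.0
```

```bash
python3 d.py w .443 .347 .003 -.07
```

```text
t 1.35 tcp [0.4394 0.3517 0.0216] yaw -0.064 delta [-4.4  4.  18.6] turn 0.006 F [ 0.  -0.  -0.7] gap 0.704 gf 0.0
```

drive_tool --deltas '[[[-4,4,10,0],[-4,4,18,0],[-4,4,18,0]]]'

```text
t: 1.6
tcp_pos: [0.444, 0.3477, 0.0041]
tool_rot: [0.729, 0.684, -0.0, -0.0]
force: [0.3, 0.6, 0.3]
finger_gap: 0.701
gripper_force: 0.0
```

drive_tool --deltas '[[[0,0,0,0],[0,0,0,0],[0,0,0,0],[0,0,0,0],[0,0,0,0]]]' --jaw 0 --force 60

```text
t: 2.02
tcp_pos: [0.4443, 0.3483, 0.0055]
tool_rot: [0.729, 0.684, 0.001, 0.0]
force: [-0.3, 1.4, 4.3]
finger_gap: 0.26
gripper_force: 60.7
```

drive_tool --deltas '[[[0,0,-20,0],[0,0,-60,0],[0,0,-100,0],[0,0,-140,0],[0,0,-180,0]]]'

```text
t: 2.43
tcp_pos: [0.4434, 0.3477, 0.1863]
tool_rot: [0.729, 0.684, -0.0, -0.0]
force: [1.5, 0.8, -0.7]
finger_gap: 0.26
gripper_force: 60.2
```

```bash
python3 d.py c -.055 0 .26 -.1457
python3 - <<'E'
from h import *
i=vision.snapshot("side")[:,:,::-1];t=vision.snapshot("top")[:,:,::-1]
cv2.imwrite("pics/g1.png",np.hstack([cv2.resize(k,(390,380),interpolation=cv2.INTER_CUBIC) for k in(i[80:260,150:335],t[110:290,120:305])]))
E
```

```text
t 2.43 tcp [0.4434 0.3477 0.1863] yaw -0.064 delta [-321.8  168.2  -73.7] turn 0.082 F [ 1.5  0.8 -0.7] gap 0.26 gf 60.2
```

View pics/g1.png

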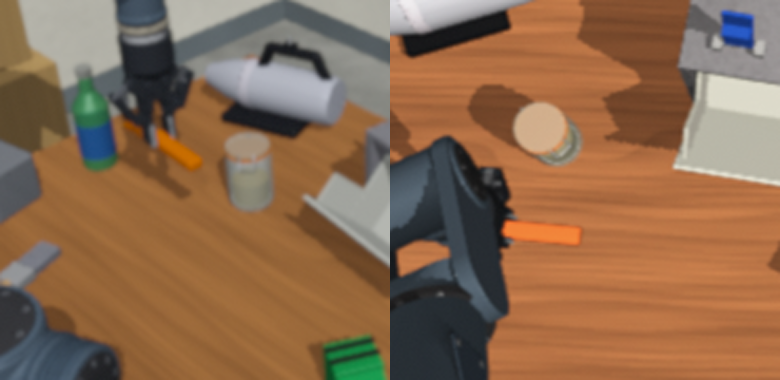

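The trim tool is held mid-length, with the orange piece visible in both crops. I'll carry it to above the bin.

drive_tool --deltas '[[[-36,19,-20,0],[-72,38,-40,0.02],[-108,56,-55,0.04],[-144,75,-65,0.06],[-180,94,-74,0.082]]]'

```text
t: 2.95
tcp_pos: [0.5228, 0.1688, 0.2568]
tool_rot: [0.757, 0.654, -0.0, -0.0]
force: [0.9, 0.6, -0.9]
finger_gap: 0.26
gripper_force: 60.1
```

```bash
python3 d.py c -.055 0 .2 -.1457
```

```text
t 2.95 tcp [0.5228 0.1688 0.2568] yaw -0.146 delta [-141.4   89.6   56.8] turn -0.0 F [ 0.9  0.6 -0.9] gap 0.26 gf 60.1
```

drive_tool --deltas '[[[-35,22,5,0],[-70,45,15,0],[-106,67,35,0],[-141,89,55,0],[-141,89,56,0]]]'

```text
t: 3.37
tcp_pos: [0.591, 0.0125, 0.1972]
tool_rot: [0.758, 0.652, -0.002, -0.0]
force: [0.7, -0.1, -1.5]
finger_gap: 0.262
gripper_force: 60.1
```

```bash
python3 d.py c -.055 0 .11 -.1457
python3 - <<'E'
from h import *
i=vision.snapshot("side")[:,:,::-1];t=vision.snapshot("top")[:,:,::-1]
cv2.imwrite("pics/g2.png",np.hstack([cv2.resize(k,(400,400),interpolation=cv2.INTER_CUBIC) for k in(i[70:250,270:450],t[70:250,220:400])]))
E
```

```text
t 3.37 tcp [0.591  0.0125 0.1972] yaw -0.151 delta [ 3.5 -0.5 87.2] turn -0.005 F [ 0.7 -0.1 -1.5] gap 0.262 gf 60.1
```

View pics/g2.png

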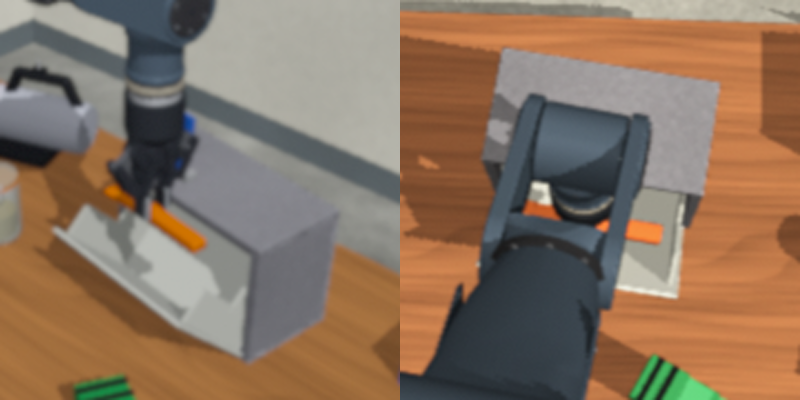

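The tool hangs over the mouth, within the side walls, so I'll lower and release it.

drive_tool --deltas '[[[0,0,30,0],[0,0,60,0],[0,0,80,0],[0,0,90,0],[0,0,90,0]]]'

```text
t: 3.88
tcp_pos: [0.588, 0.0196, 0.1087]
tool_rot: [0.756, 0.654, -0.002, -0.002]
force: [0.5, -0.2, -1.3]
finger_gap: 0.258
gripper_force: 60.2
```

drive_tool --deltas '[[[0,0,0,0],[0,0,0,0],[0,0,0,0],[0,0,0,0]]]' --jaw 45

```text
t: 4.22
tcp_pos: [0.5886, 0.0189, 0.112]
tool_rot: [0.756, 0.654, -0.001, -0.001]
force: [-5.2, 2.5, 0.5]
finger_gap: 0.524
gripper_force: 0.0
```

drive_tool --deltas '[[[0,0,-30,0],[0,0,-70,0],[0,0,-110,0],[0,0,-150,0],[0,0,-150,0]]]'

```text
t: 4.63
tcp_pos: [0.5964, 0.0174, 0.2723]
tool_rot: [0.757, 0.654, 0.007, 0.009]
force: [0.9, 0.7, 0.5]
finger_gap: 0.524
gripper_force: 0.0
```

```bash
python3 d.py w .4246 -.3763 .12 -.249
```

```text
t 4.63 tcp [0.5964 0.0174 0.2723] yaw -0.145 delta [-414.4 -116.4  149.7] turn 0.104 F [0.9 0.7 0.5] gap 0.524 gf 0.0
```

drive_tool --deltas '[[[-40,-11,0,0.02],[-80,-22,0,0.05],[-120,-33,0,0.08],[-160,-45,10,0.1],[-200,-56,20,0.104]]]' --jaw 75

```text
t: 5.05
tcp_pos: [0.5071, -0.1716, 0.2439]
tool_rot: [0.79, 0.614, 0.001, 0.003]
force: [1.0, -0.2, 0.2]
finger_gap: 0.874
gripper_force: 0.0
```

```bash
python3 d.py w .4246 -.3763 .10 -.249
python3 - <<'E'
from h import *
i=vision.snapshot("side")[:,:,::-1];t=vision.snapshot("top")[:,:,::-1]
cv2.imwrite("pics/g3.png",np.hstack([cv2.resize(k,(400,400),interpolation=cv2.INTER_CUBIC) for k in(i[110:250,280:420],t[80:220,230:370])]))
E
```

```text
t 5.05 tcp [ 0.5071 -0.1716  0.2439] yaw -0.25 delta [-218.4  -30.4  144.1] turn -0.001 F [ 1.  -0.2  0.2] gap 0.874 gf 0.0
```

View pics/g3.png

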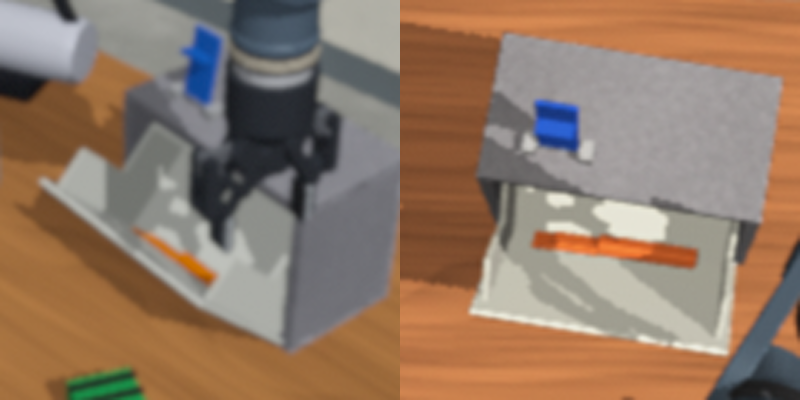

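The trim tool lies in the V of the bin, around (300,166) in the top view. Now the chock.

drive_tool --deltas '[[[-40,-6,20,0],[-80,-12,50,0],[-120,-18,80,0],[-160,-24,110,0],[-180,-26,120,0]]]'

```text
t: 5.57
tcp_pos: [0.4408, -0.3309, 0.1271]
tool_rot: [0.789, 0.614, 0.0, 0.002]
force: [1.1, -0.1, -0.5]
finger_gap: 0.883
gripper_force: 0.0
```

```bash
python3 d.py w .4246 -.3763 .08 -.249
```

```text
t 5.57 tcp [ 0.4408 -0.3309  0.1271] yaw -0.249 delta [-47.9  -4.6  47.2] turn 0.0 F [ 1.1 -0.1 -0.5] gap 0.883 gf 0.0
```

drive_tool --deltas '[[[-30,-3,20,0],[-45,-5,45,0],[-45,-5,45,0],[-45,-5,45,0]]]'

```text
t: 5.9
tcp_pos: [0.4244, -0.3725, 0.0816]
tool_rot: [0.79, 0.613, 0.0, -0.0]
force: [0.4, 0.4, -0.0]
finger_gap: 0.876
gripper_force: 0.0
```

```bash
python3 d.py w .4246 -.3763 .011 -.249
```

```text
t 5.9 tcp [ 0.4244 -0.3725  0.0816] yaw -0.251 delta [-3.7  1.2 70.6] turn -0.002 F [ 0.4  0.4 -0. ] gap 0.876 gf 0.0
```

drive_tool --deltas '[[[-4,1,20,0],[-4,1,40,0],[-4,1,60,0],[-4,1,70,0],[-4,1,70,0]]]'

```text
t: 6.32
tcp_pos: [0.4248, -0.3748, 0.0114]
tool_rot: [0.789, 0.614, 0.0, -0.001]
force: [0.1, -0.9, 0.6]
finger_gap: 0.877
gripper_force: 0.0
```

drive_tool --deltas '[[[0,0,0,0],[0,0,0,0],[0,0,0,0],[0,0,0,0],[0,0,0,0]]]' --jaw 0 --force 60

```text
t: 6.73
tcp_pos: [0.4252, -0.3771, 0.0135]
tool_rot: [0.79, 0.614, 0.0, 0.002]
force: [0.7, 2.1, 7.5]
finger_gap: 0.52
gripper_force: 62.4
```

drive_tool --deltas '[[[0,0,-20,0],[0,0,-60,0],[0,0,-100,0],[0,0,-140,0],[0,0,-180,0]]]'

```text
t: 7.15
tcp_pos: [0.4235, -0.3756, 0.1932]
tool_rot: [0.79, 0.613, 0.0, -0.001]
force: [0.7, -0.7, -4.0]
finger_gap: 0.523
gripper_force: 62.4
```

```bash
python3 d.py c -.055 -.022 .26 -.1457
```

```text
t 7.15 tcp [ 0.4235 -0.3756  0.1932] yaw -0.25 delta [398.9  67.4 -66.5] turn -0.105 F [ 0.7 -0.7 -4. ] gap 0.523 gf 62.4
```

drive_tool --deltas '[[[40,5,-20,0],[80,10,-40,-0.03],[120,15,-60,-0.06],[160,20,-66,-0.09],[200,25,-66,-0.105]]]'

```text
t: 7.57
tcp_pos: [0.496, -0.1946, 0.2598]
tool_rot: [0.757, 0.654, 0.001, 0.002]
force: [0.1, 0.4, -3.9]
finger_gap: 0.52
gripper_force: 62.6
```

```bash
python3 d.py c -.055 -.022 .24 -.1457
```

```text
t 7.57 tcp [ 0.496  -0.1946  0.2598] yaw -0.145 delta [200.   63.2  19.7] turn 0.0 F [ 0.1  0.4 -3.9] gap 0.52 gf 62.6
```

drive_tool --deltas '[[[38,12,0,0],[76,24,5,0],[114,40,10,0],[152,52,20,0],[185,62,20,0]]]'

```text
t: 7.98
tcp_pos: [0.5822, -0.0185, 0.2355]
tool_rot: [0.756, 0.654, -0.001, -0.002]
force: [-1.1, 0.0, -3.9]
finger_gap: 0.516
gripper_force: 62.6
```

drive_tool --deltas '[[[0,0,0,0],[0,0,0,0],[0,0,0,0]]]'

```text
t: 8.23
tcp_pos: [0.5825, -0.0214, 0.237]
tool_rot: [0.756, 0.654, -0.001, -0.0]
force: [-0.4, 0.4, -4.3]
finger_gap: 0.52
gripper_force: 62.6
```

```bash
python3 d.py c -.055 -.022 .115 -.1457
```

```text
t 8.23 tcp [ 0.5825 -0.0214  0.237 ] yaw -0.144 delta [ 16.1   3.  122. ] turn 0.002 F [-0.4  0.4 -4.3] gap 0.52 gf 62.6
```

drive_tool --deltas '[[[16,3,25,0],[16,3,55,0],[16,3,85,0],[16,3,110,0],[16,3,118,0]]]'

```text
t: 8.65
tcp_pos: [0.5852, -0.0073, 0.1158]
tool_rot: [0.757, 0.653, -0.003, -0.003]
force: [-0.5, 1.0, -3.4]
finger_gap: 0.522
gripper_force: 62.4
```

drive_tool --deltas '[[[0,0,0,0],[0,0,0,0]]]'

```text
t: 8.82
tcp_pos: [0.5872, -0.0069, 0.1194]
tool_rot: [0.757, 0.653, -0.001, -0.001]
force: [-3.6, 0.0, -4.1]
finger_gap: 0.517
gripper_force: 63.0
```

drive_tool --deltas '[[[0,0,0,0],[0,0,0,0],[0,0,0,0],[0,0,0,0]]]' --jaw 60

```text
t: 9.15
tcp_pos: [0.5824, -0.0054, 0.1202]
tool_rot: [0.756, 0.654, -0.004, -0.005]
force: [-13.8, 0.6, -0.9]
finger_gap: 0.702
gripper_force: 0.5
```

drive_tool --deltas '[[[0,0,-30,0],[0,0,-70,0],[0,0,-110,0],[0,0,-140,0],[0,0,-140,0]]]'

```text
t: 9.57
tcp_pos: [0.5948, -0.0075, 0.271]
tool_rot: [0.756, 0.654, 0.007, 0.009]
force: [0.0, -0.3, 0.2]
finger_gap: 0.702
gripper_force: 0.0
```

```bash
python3 d.py c -.20 -.03 .25 -.1457
```

```text
t 9.57 tcp [ 0.5948 -0.0075  0.271 ] yaw -0.145 delta [  -7.4 -152.8   17.4] turn 0.001 F [ 0.  -0.3  0.2] gap 0.702 gf 0.0
```

drive_tool --deltas '[[[0,-35,0,0],[0,-70,5,0],[0,-110,10,0],[0,-150,15,0],[0,-150,15,0]]]' --jaw 0

```text
t: 9.98
tcp_pos: [0.4278, 0.0184, 0.2432]
tool_rot: [0.756, 0.654, -0.004, -0.006]
force: [-1.9, 0.6, -1.3]
finger_gap: 0.003
gripper_force: 0.0
```

```bash
python3 d.py c -.17 -.03 .115 -.1457
python3 - <<'E'
from h import *
i=vision.snapshot("side")[:,:,::-1];t=vision.snapshot("top")[:,:,::-1]
cv2.imwrite("pics/g4.png",np.hstack([cv2.resize(k,(400,400),interpolation=cv2.INTER_CUBIC) for k in(i[100:260,270:430],t[80:240,220:380])]))
E
```

```text
t 9.98 tcp [0.4278 0.0184 0.2432] yaw -0.145 delta [ -9.   48.4 127.5] turn 0.001 F [-1.9  0.6 -1.3] gap 0.003 gf 0.0
```

View pics/g4.png

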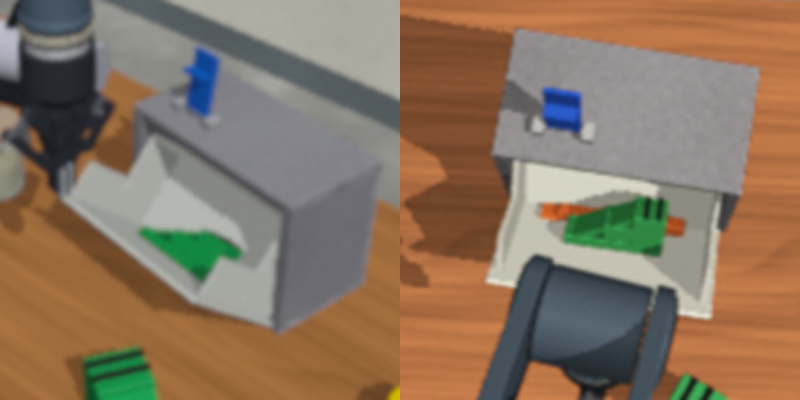

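Both pieces lie in the bin, the chock at about (468,232) in the crop. Now I'll shut the bin with closed fingers at y ≈ -30.

drive_tool --deltas '[[[-9,10,30,0],[-9,20,65,0],[-9,25,100,0],[-9,30,135,0],[-9,30,140,0]]]'

```text
t: 10.5
tcp_pos: [0.4704, 0.0015, 0.101]
tool_rot: [0.757, 0.654, -0.001, -0.001]
force: [-0.2, 0.4, -0.3]
finger_gap: -0.0
gripper_force: 0.0
```

drive_tool --deltas '[[[0,12,0,0],[0,24,0,0],[0,36,0,0],[0,48,0,0],[0,60,0,0]]]'

```text
t: 10.92
tcp_pos: [0.5018, -0.0026, 0.1054]
tool_rot: [0.754, 0.656, -0.021, -0.023]
force: [-62.2, -3.2, 54.9]
finger_gap: 0.001
gripper_force: 33.0
```

```bash
python3 d.py c -.02 -.03 .14 -.1457
```

```text
t 10.92 tcp [ 0.5018 -0.0026  0.1054] yaw -0.14 delta [  0.4 118.  -41.9] turn 0.006 F [-62.2  -3.2  54.9] gap 0.001 gf 33.0
```

The finger is jammed by friction, because the edge moves up as it swings in. I'll back off and follow the edge's arc instead.

drive_tool --deltas '[[[0,-15,0,0],[0,-30,0,0],[0,-40,0,0],[0,-45,0,0],[0,-45,0,0]]]'

```text
t: 11.33
tcp_pos: [0.4844, -0.0, 0.1057]
tool_rot: [0.756, 0.654, 0.001, 0.001]
force: [-0.0, -0.3, -0.5]
finger_gap: 0.002
gripper_force: 0.0
```

```bash
python3 d.py c -.145 -.03 .1 -.1457
python3 - <<'E'
from h import *
t=vision.snapshot("side")[:,:,::-1]
cv2.imwrite("pics/g5.png",cv2.resize(t[100:260,250:450],(800,600),interpolation=cv2.INTER_CUBIC))
E
```

```text
t 11.33 tcp [ 0.4844 -0.      0.1057] yaw -0.145 delta [ 1.2 12.9  5.7] turn 0.001 F [-0.  -0.3 -0.5] gap 0.002 gf 0.0
```

View pics/g5.png

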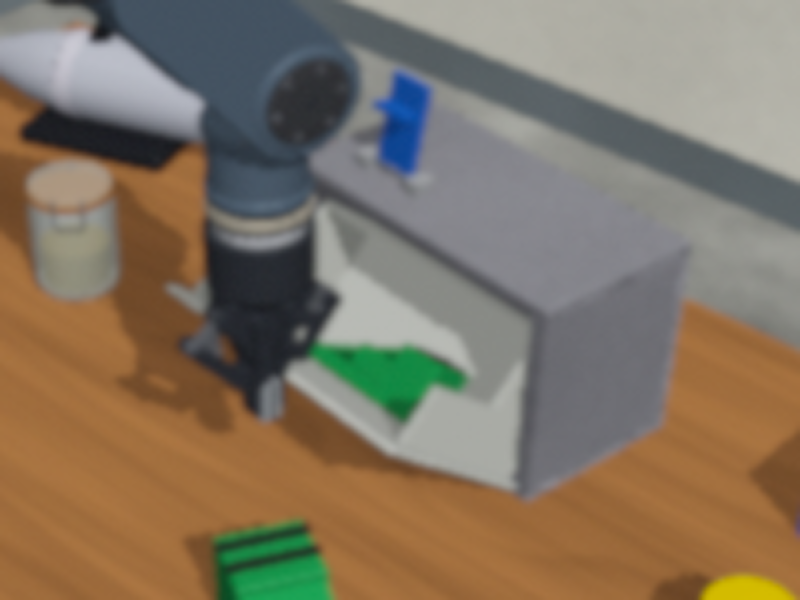

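The closed gripper's knuckles flare along its closing axis, which is why the edge jammed. I'll turn the tool 90° so that its slim side faces the panel.

drive_tool --deltas '[[[0,-20,0,-0.12],[0,-35,0,-0.24],[0,-35,0,-0.36],[0,-35,0,-0.48],[0,-35,0,-0.6]]]'

```text
t: 11.8
tcp_pos: [0.4509, 0.0047, 0.1047]
tool_rot: [0.527, 0.85, 0.001, 0.002]
force: [0.5, -0.1, -0.4]
finger_gap: 0.0
gripper_force: 0.0
```

drive_tool --deltas '[[[0,0,0,-0.12],[0,0,0,-0.24],[0,0,0,-0.36],[0,0,0,-0.48],[0,0,0,-0.6]]]'

```text
t: 12.22
tcp_pos: [0.4512, 0.0047, 0.1047]
tool_rot: [0.252, 0.968, 0.0, 0.002]
force: [0.2, -0.7, -0.4]
finger_gap: 0.0
gripper_force: 0.0
```

drive_tool --deltas '[[[0,0,0,-0.12],[0,0,0,-0.24],[0,0,0,-0.37],[0,0,0,-0.37],[0,0,0,-0.37]]]'

```text
t: 12.63
tcp_pos: [0.4505, 0.0048, 0.1045]
tool_rot: [0.074, 0.997, -0.0, 0.001]
force: [1.1, 0.3, -0.3]
finger_gap: 0.002
gripper_force: 0.0
```

```bash
python3 d.py c -.16 -.03 .1 1.425
```

```text
t 12.63 tcp [0.4505 0.0048 0.1045] yaw 1.422 delta [-32.2   1.4   4.6] turn -0.003 F [ 1.1  0.3 -0.3] gap 0.002 gf 0.0
```

drive_tool --deltas '[[[-20,0,0,0],[-35,0,0,0],[-45,0,0,0],[-52,0,-4,0],[-56,0,-8,0]]]'

```text
t: 13.05
tcp_pos: [0.5038, -0.0028, 0.1121]
tool_rot: [0.073, 0.997, 0.0, -0.001]
force: [-2.5, 0.5, -2.3]
finger_gap: -0.001
gripper_force: 1.5
```

```bash
python3 d.py c -.113 -.03 .131 1.425
```

```text
t 13.05 tcp [ 0.5038 -0.0028  0.1121] yaw 1.424 delta [-25.3   1.2 -18.9] turn -0.001 F [-2.5  0.5 -2.3] gap -0.001 gf 1.5
```

drive_tool --deltas '[[[-8,0,-7,0],[-16,0,-14,0],[-24,0,-20,0],[-32,0,-25,0],[-40,0,-29,0]]]'

```text
t: 13.47
tcp_pos: [0.5361, -0.007, 0.1413]
tool_rot: [0.073, 0.997, 0.001, -0.008]
force: [-10.1, 2.1, 7.7]
finger_gap: -0.005
gripper_force: 5.0
```

```bash
python3 d.py c -.018 -.03 .162 1.425
```

```text
t 13.47 tcp [ 0.5361 -0.007   0.1413] yaw 1.425 delta [-87.4   0.6 -22.2] turn -0.0 F [-10.1   2.1   7.7] gap -0.005 gf 5.0
```

drive_tool --deltas '[[[-10,0,-6,0],[-20,0,-11,0],[-30,0,-15,0],[-40,0,-18,0],[-50,0,-20,0]]]'

```text
t: 13.88
tcp_pos: [0.5914, -0.0153, 0.162]
tool_rot: [0.073, 0.997, 0.0, -0.002]
force: [-3.1, 1.2, 2.0]
finger_gap: -0.0
gripper_force: 1.4
```

```bash
python3 d.py c -.018 -.03 .162 1.425
```

```text
t 13.88 tcp [ 0.5914 -0.0153  0.162 ] yaw 1.424 delta [-31.8   0.8  -0.1] turn -0.001 F [-3.1  1.2  2. ] gap -0.0 gf 1.4
```

drive_tool --deltas '[[[-8,0,-1,0],[-16,0,-2,0],[-24,0,-2,0],[-32,0,-2,0],[-36,0,-2,0]]]'

```text
t: 14.3
tcp_pos: [0.6283, -0.0211, 0.1631]
tool_rot: [0.073, 0.997, 0.0, -0.002]
force: [-8.6, 1.6, 7.1]
finger_gap: 0.002
gripper_force: 4.1
```

drive_tool --deltas '[[[-3,0,0,0],[-6,0,0,0],[-6,0,0,0]]]'

```text
t: 14.55
tcp_pos: [0.6282, -0.021, 0.1627]
tool_rot: [0.072, 0.997, 0.0, -0.008]
force: [-13.7, 1.5, 10.0]
finger_gap: -0.003
gripper_force: 7.0
```

```bash
python3 d.py c -.018 -.03 .162 1.425
```

```text
t 14.55 tcp [ 0.6282 -0.021   0.1627] yaw 1.426 delta [5.4 1.1 0.8] turn 0.001 F [-13.7   1.5  10. ] gap -0.003 gf 7.0
```

Motion has stopped with the force rising, so the bin is shut. I'll retreat and view the latch.

drive_tool --deltas '[[[20,0,0,0],[50,0,-30,0],[60,0,-70,0],[60,0,-110,0],[60,0,-150,0]]]'

```text
t: 14.97
tcp_pos: [0.5745, -0.0132, 0.3146]
tool_rot: [0.073, 0.997, 0.0, -0.0]
force: [1.4, -0.2, 0.1]
finger_gap: 0.005
gripper_force: 0.0
```

drive_tool --deltas '[[[20,0,-30,0],[50,0,-50,0],[80,0,-60,0],[80,0,-60,0]]]'

```text
t: 15.3
tcp_pos: [0.493, -0.0008, 0.3763]
tool_rot: [0.073, 0.997, -0.0, 0.001]
force: [-0.4, -0.3, -1.1]
finger_gap: -0.004
gripper_force: 0.0
```

```bash
python3 d.py c .115 .065 .38 1.425
python3 - <<'E'
from h import *
i=vision.snapshot("side")[:,:,::-1];t=vision.snapshot("top")[:,:,::-1]
cv2.imwrite("pics/g6.png",np.hstack([cv2.resize(k,(400,400),interpolation=cv2.INTER_CUBIC) for k in(i[100:240,290:430],t[70:210,230:370])]))
E
```

```text
t 15.3 tcp [ 0.493  -0.0008  0.3763] yaw 1.426 delta [-264.4   95.6   -3. ] turn 0.001 F [-0.4 -0.3 -1.1] gap -0.004 gf 0.0
```

View pics/g6.png

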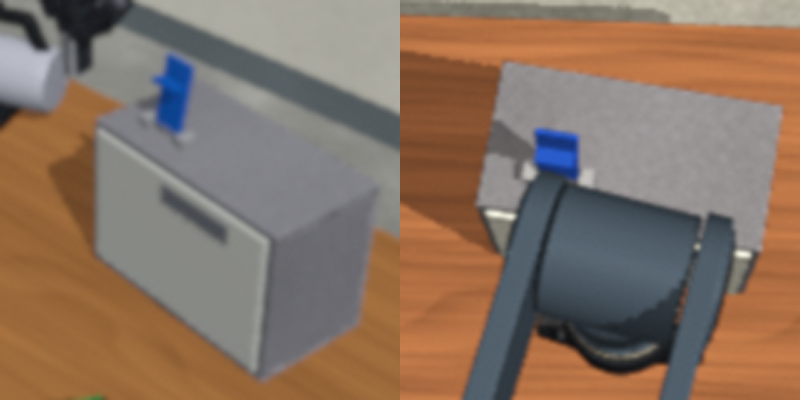

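The bin is shut and flush. The latch stands upright, with its tip near (284,117) in the top view. I'll go round behind it.

drive_tool --deltas '[[[-40,14,0,0],[-80,28,0,0],[-120,42,0,0],[-160,58,0,0],[-195,70,0,0]]]'

```text
t: 15.82
tcp_pos: [0.7023, 0.0397, 0.3712]
tool_rot: [0.073, 0.997, 0.0, -0.001]
force: [-0.0, 0.9, 0.5]
finger_gap: 0.001
gripper_force: 0.0
```

drive_tool --deltas '[[[-35,13,0,0],[-69,26,0,0],[-69,26,0,0],[-69,26,0,0]]]'

```text
t: 16.15
tcp_pos: [0.7734, 0.0551, 0.3672]
tool_rot: [0.073, 0.997, -0.0, -0.003]
force: [-1.3, -1.0, -0.8]
finger_gap: -0.003
gripper_force: 0.0
```

```bash
python3 d.py c .115 .065 .245 1.425
```

```text
t 16.15 tcp [0.7734 0.0551 0.3672] yaw 1.425 delta [  4.3  -0.2 122.3] turn 0.0 F [-1.3 -1.  -0.8] gap -0.003 gf 0.0
```

drive_tool --deltas '[[[4,0,30,0],[4,0,60,0],[4,0,90,0],[4,0,107,0],[4,0,107,0]]]'

```text
t: 16.57
tcp_pos: [0.7637, 0.0552, 0.2601]
tool_rot: [0.073, 0.997, -0.0, -0.006]
force: [0.4, -0.6, -0.2]
finger_gap: 0.003
gripper_force: 0.0
```

drive_tool --deltas '[[[15,0,0,0],[30,0,0,0],[45,0,0,0],[60,0,0,0],[75,0,0,0]]]'

```text
t: 16.98
tcp_pos: [0.6936, 0.0659, 0.2688]
tool_rot: [0.073, 0.997, -0.0, 0.002]
force: [1.4, -1.2, -1.0]
finger_gap: -0.002
gripper_force: 0.4
```

```bash
python3 d.py c .011 .065 .254 1.425
```

```text
t 16.98 tcp [0.6936 0.0659 0.2688] yaw 1.424 delta [28.5  0.6 14.7] turn -0.001 F [ 1.4 -1.2 -1. ] gap -0.002 gf 0.4
```

drive_tool --deltas '[[[10,0,3,0],[20,0,9,0],[30,0,17,0],[38,0,24,0],[46,0,32,0]]]'

```text
t: 17.4
tcp_pos: [0.6486, 0.0726, 0.237]
tool_rot: [0.073, 0.997, -0.0, 0.003]
force: [0.2, -0.7, 0.4]
finger_gap: 0.003
gripper_force: 0.4
```

```bash
python3 d.py c -.018 .065 .215 1.425
```

```text
t 17.4 tcp [0.6486 0.0726 0.237 ] yaw 1.425 delta [12.1  0.4 21.9] turn -0.0 F [ 0.2 -0.7  0.4] gap 0.003 gf 0.4
```

Now to press it down.

drive_tool --deltas '[[[5,0,8,0],[9,0,16,0],[12,0,24,0],[14,0,31,0],[14,0,36,0]]]'

```text
t: 17.82
tcp_pos: [0.6335, 0.0751, 0.2]
tool_rot: [0.073, 0.997, -0.0, -0.0]
force: [-11.2, 1.2, 36.0]
finger_gap: -0.0
gripper_force: 18.0
```

drive_tool --deltas '[[[0,0,2,0],[0,0,4,0],[0,0,4,0]]]'

```text
t: 18.07
tcp_pos: [0.6335, 0.0752, 0.2002]
tool_rot: [0.073, 0.997, -0.0, 0.0]
force: [-10.9, -0.2, 28.1]
finger_gap: 0.001
gripper_force: 14.1
```

```bash
python3 d.py c -.02 .065 .201 1.425
```

```text
t 18.07 tcp [0.6335 0.0752 0.2002] yaw 1.426 delta [-1.4  0.2 -0.8] turn 0.001 F [-10.9  -0.2  28.1] gap 0.001 gf 14.1
```

drive_tool --deltas '[[[0,0,-20,0],[0,0,-55,0],[0,0,-95,0],[30,0,-130,0],[70,0,-150,0]]]'

```text
t: 18.48
tcp_pos: [0.5742, 0.0836, 0.3441]
tool_rot: [0.073, 0.997, 0.0, 0.004]
force: [-0.8, -0.3, 0.8]
finger_gap: -0.002
gripper_force: 0.0
```

drive_tool --deltas '[[[40,-20,0,0],[80,-40,0,0],[80,-40,0,0],[80,-40,0,0],[80,-40,0,0]]]'

```text
t: 18.9
tcp_pos: [0.4866, 0.0563, 0.3413]
tool_rot: [0.073, 0.997, 0.0, 0.001]
force: [-0.2, -0.3, -0.9]
finger_gap: 0.007
gripper_force: 0.0
```

Run:
```python
from h import *
i=vision.snapshot("side")[:,:,::-1];t=vision.snapshot("top")[:,:,::-1]
cv2.imwrite("pics/g7.png",np.hstack([cv2.resize(k,(400,400),interpolation=cv2.INTER_CUBIC) for k in(i[100:300,270:470],t[60:260,200:400])]))
```

```text
(no output)
```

View pics/g7.png

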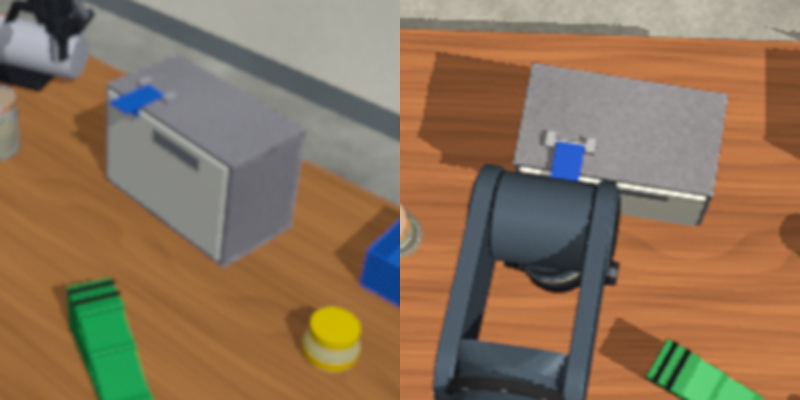

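The bin is shut, the latch lies flat over its front (around (340,148) in the side view), and the jar and wax tin haven't moved. I'll hand it in.

```bash
python3 -c "
from station import manip
print(manip.sign_off())"
```

```text
the job is handed in; nothing more can be done
None
```

The chock and trim tool are in the shut bin, the latch is down flat over its front, the jar and wax tin look unmoved, and the job is handed in at about 19 s (no verdict was returned).

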